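# Load the bit carousel and click it on

### The arm

A 6-joint arm with a two-finger parallel gripper is mounted at the origin on the work surface. World frame = base frame: x ahead of the robot, y to its left, z up, the work surface at z = 0. Lengths are in m, angles in degrees, forces in N, time in s.
With the tool pointing down it reaches from about 0.3 to 0.75 m from the base axis. Payload 8.5 kg.
Tool frame: the origin (TCP) lies at the very end of the fingers, on their centre line; the grasp point (between the pads) lies 19 mm behind it; z points along the fingers, y is the line along which they close (so a half turn about z gives the same grasp; the last joint's range is limited). The gripper opens to 85 mm and grips with 20 to 120 N. Pads are 22 mm wide; open, the fingers measure 114 mm over their backs; the gripper's body (76 mm by 85 mm) begins 54 mm behind the grasp point. The pads swing forward as they close: fully open they stand 13 mm farther back than shut.
Start: joints at [-77.366, 21.807, 74.336, -0, 83.858, -12.336], TCP at [0.232, -0.499, 0.231] pointing down, gripper open.
Joint ranges: [-178.18, 178.18], [-50.72, 133.34], [12.68, 142.11], [-81.47, 261.47], [9.98, 163.14], [-165.26, 165.26]. Speed limits (degrees/s): [136.94, 136.94, 180, 180, 180, 180].

### API

Orientations are given as a 3x3 rotation matrix whose columns are the frame's x, y, z axes.
In Python, from rig import env, imaging gives the robot as it stands. The module is installed in compiled form; this text tells all that it offers.
- The arm moves only by the tool arm_command, never from a script. Its arguments are lists of equal length, an entry for each row: "turn": the turn, a rotation vector about the tool's x, y, z in units of 5 degrees (1.0 is 5 degrees), a list of three; "xyz": the shift along the tool's x, y, z in units of 50 mm (1.0 is 50 mm), a list of three; "claw": the finger opening in mm, from 0 to 85.4. A call has 1 to 12 rows; each row shifts and turns the commanded pose from where the row before left it, along the tool's axes as they then stand; what a row does not reach is not made up. A row lasts 1/10 s, in which the tool goes at most 50 mm and 8.59 degrees, less where a joint would pass 70% of its speed; a pose out of reach is approached as far as the arm can. A call is refused whole if a number of a shift passes 1 or a number of a turn 1, either way. A call with a gripper value outside its range is refused whole. The fingers move at their own pace and stop on an object; "squeeze" is the grip in N (left out, the last holds). Time passes only in rows, so rows that do not move let the fingers close. It gives the time, the measured TCP pose, the force, the opening and the grip force at its end, in the units of the state.
- env.observe(): the state, without advancing time (a new reading comes with each control period).
- imaging.get_image(name): name is "side" or "top"; returns (picture, depth): 480x640x3 uint8, blue, green, red; 480x640 float32, m along the optical axis (not along the pixel's ray), 0 where there is no reading.
- imaging.camera_info(name): a dict with "camera_matrix" (3x3 intrinsics, pixels), "rvec" (rotation vector, rad) and "tvec" (3), from world to camera coordinates, as OpenCV has them. Camera axes: x right, y down, z forward; pixel columns grow to the right and rows downward; lengths in m; the calibration is good to about 2 mm. A picture is of the moment at which its call begins. camera_info takes no time and is no camera call.
- env.close_job(): hands the job in; it is judged then, once.
The state is a dict: "time_s": time; "q": joint angles; "qvel": joint speeds; "joint_efforts": joint torques, N m; "position": TCP position; "tool_rot": TCP orientation; "ft_force": force on the tool from outside, world axes, zero at the start; "wrist_torque": the same for the moment, N m; "grip_width": finger opening in m; "gripper_force": force on a finger pad.
Only numpy, scipy, OpenCV 4.12 (cv2) and the standard library are available. Lean on these libraries where they do the work, as an engineer would, in place of code of your own. Each camera call takes 0.05 s, during which the arm holds its last target. There are 200 camera calls.

### The job

Take the red bit holder out of the wooden stand and push it gently, fully home, into the empty socket of the bit carousel that stands at the yellow loading mark. Then turn the carousel exactly one click clockwise (seen from above) so that the next empty socket comes to the mark, and let go. Leave the blue holder, the screwdriver, the glue bottle and the jar alone.

Things in the scene. Friction and masses are not known exactly. Their poses are not given: they have to be found in the camera images.
- holder_grip (a point): The red bit holder, 92 mm tall, about 140 g, upright in one of the stand's holes. From its foot up: steel shank 20 mm thick, 30 mm long, foot chamfered 1 mm; steel collar 34 mm wide, 6 mm thick; round red grip 24 mm wide, 44 mm tall; thin brass bit 6 mm wide, 12 mm tall. This point is on its axis in the grip, 60 mm above the foot, 24 mm above the collar's top. z is its axis, up.
- holder_foot (a point): Centre of the flat foot of the red holder's shank, 60 mm below holder_grip. z is its axis, up.
- holder: The same red holder as a whole; origin at the centre of its foot.
- other_grip (a point): The blue bit holder, same shape as the red one, in the stand's other hole; the same point in its blue grip. To be left where it is.
- stand: Fixed wooden stand, 60 mm (x) by 130 mm (y) by 26 mm tall, with two holes 24 mm wide and 20 mm deep at y = -35 and +35 mm of its own frame; either may hold the red holder. Origin at the centre of its underside.
- base: The carousel as a whole. Fixed round green base 224 mm wide, a yellow bar (the loading mark) sticking out at its -x side; origin on the turning axis at bench level, z up. On it turns an aluminium disc 210 mm wide, top 34 mm above the bench, with six dark square sockets 40 mm wide, 34 mm tall, centres about 75 mm from the axis, 60 degrees apart.
- disc (a point): Centre of the disc's top. Seen from above, the two sockets next to the loading one on its clockwise side hold grey holders whose tops are 130 mm above the bench; the other four sockets, the loading one included, are empty.
- carousel (a joint): Turn of the disc, rad, growing clockwise seen from above: about 0 at the start, 1.047 (60 degrees) one click on. A sprung roller below gives six clicks a turn: about 0.4 N m turns it over the hump half-way, then it snaps to the next click by itself and stays there when let go.
- pocket (a point): Zero mark of the loading socket's slide, level with the socket's top, 68 mm above the bench, 63 mm from the disc's axis; turns with the disc. x points to the disc's axis, z up. The centre of the socket's round hole lies anywhere from 3 to 21 mm outward of this point (along -x), where it was last clamped: unmeasured and different every time. In y and z it is exact. It stays put.
- clip (a point): Height and side of the sprung brass clip in the loading socket's +y wall, 17 mm below the mouth (drawn at the zero mark, not at the real hole). The hole is 22 mm wide, 31 mm deep. The clip grips the shank by friction: the holder does not drop home by itself and must be pushed with up to about 12 N until its collar lies on the socket's top (foot 30 mm below the mouth). Over 40 N damages the socket.
- knob (a point): Centre of the black bar knob on the disc's axis, 108 mm above the bench; turns with the disc. The bar is 50 mm long (x), 14 mm wide (y), from 87 to 123 mm above the bench; its x axis lies in line with the loading socket, which is on the -x side.
- glue: Yellow glue bottle, 52 mm wide, 130 mm tall, standing; origin at the centre of its underside. To be left alone.
- driver: Screwdriver lying on the bench. To be left alone.
- jar: Small glass jar, 60 mm wide, 60 mm tall; origin at the centre of its underside. To be left alone.
Things that resemble listed ones, but are neither listed nor needed, are in the scene too. What is shaped like the holder but turquoise is not meant.

How it is judged (in metres and radians):
On the way, in this order (a step that is already met when the one before it is completed fails the run):
1. The red holder is fully home in the socket while that socket is still at the loading mark (z of holder_foot in the frame of pocket below -0.028 m and x of holder_foot in the frame of pocket between -0.024 and 0 m and y of holder_foot in the frame of pocket between -0.004 and 0.004 m and angle between holder_foot's own z axis and vertical below 0.12 rad and value of joint carousel between -0.2 and 0.2 rad), for 0.2 s.
2. The carousel has been turned one click clockwise with the holder still home (z of holder_foot in the frame of pocket below -0.028 m and x of holder_foot in the frame of pocket between -0.024 and 0 m and y of holder_foot in the frame of pocket between -0.004 and 0.004 m and angle between holder_foot's own z axis and vertical below 0.12 rad and value of joint carousel between 0.96 and 1.13 rad), for 0.2 s.
At the end, for the whole second after the job is handed in: The red holder is home in the socket (foot at least 28 mm below the socket's top, 0 to 24 mm outward of the zero mark and within 4 mm of it sideways, within 0.12 rad of upright), the carousel rests one click clockwise of its start (0.96 to 1.13 rad), and the gripper has let go of both (all of step 2 and velocity of joint carousel between -0.05 and 0.05 rad/s and contact force between the fingers and base below 0.1 N and contact force between the fingers and holder below 0.1 N); the robot touches nothing.
It fails at once if The holder is forced into the carousel (more than 40 N between them) (contact force between holder and base above 40 N).
It fails at once if The carousel is turned more than one click, or the wrong way (value of joint carousel above 1.5 rad or value of joint carousel below -0.45 rad).
It fails at once if The blue holder is moved by more than 15 mm (distance of other_grip from where it was at the start of the episode above 0.015 m).
It fails at once if The glue bottle, the jar or the screwdriver is moved by more than 20 mm (distance of any of glue, jar, driver from where it was at the start of the episode above 0.02 m).
It also fails if it takes over 72 s, if anything falls off the work surface, if the arm or the gripper's body presses on something with over 40 N, if the wrist force passes 120 N, or if a joint passes its speed limit or range.

## Working session

There is one attempt and no reset: what is moved stays moved. The work goes in short steps, Python scripts to look and compute and a tool call to move; the robot and the scene stay as the last step left them, time stands still between calls to the robot, and variables do not carry over. Pictures are saved under pics/ and viewed, at most 10 in all, crops included, and the job is handed in when it is done.

Besides the shell and the picture viewer there is one more tool, called after "Call:" by a JSON object that holds its "method" and its "body", one argument or row to a line. arm_command: Moves the arm, as the interface text tells. Its arguments: {"type":"object","properties":{"turn":{"type":"array"},"xyz":{"type":"array"},"claw":{"type":"array"},"squeeze":{"type":"number"}},"required":["turn","xyz","claw"]}

```bash
mkdir -p pics; ls
cat > h.py <<'E'
import numpy as np,cv2
from rig import env,imaging
def cam(n):
    c=imaging.camera_info(n);K=np.array(c["camera_matrix"],float);R=cv2.Rodrigues(np.array(c["rvec"],float))[0];t=np.array(c["tvec"],float).ravel()
    return K,R,t
def plane(n,u,v,z):
    K,R,t=cam(n);C=-R.T@t;d=R.T@np.linalg.inv(K)@np.array([u,v,1.]);return C+d*(z-C[2])/d[2]
def proj(n,P):
    K,R,t=cam(n);p=K@(R@np.array(P,float)+t);return p[:2]/p[2]
def cloud(n,D):
    K,R,t=cam(n);v,u=np.mgrid[:480,:640];X=np.stack([(u-K[0,2])/K[0,0]*D,(v-K[1,2])/K[1,1]*D,D],-1)
    return (X-t)@R
E
python3 - <<'E'
from h import *
for n in("top","side"):
    i,d=imaging.get_image(n);cv2.imwrite(f"pics/{n}0.png",i);np.savez(f"{n}0.npz",i=i,d=d)
    K,R,t=cam(n);print(n,K[0,0],-R.T@t,R[2])
s=env.observe();print(s["time_s"],s["position"],s["tool_rot"],s["ft_force"])
E
```

```text
pics
top 615.4105250696551 [0.41519311 0.03242959 1.46993539] [ 0.12140148 -0.00402984 -0.99259531]
side 569.1492572248205 [ 0.41587571 -0.61458078  0.90452753] [ 0.16799958  0.6288117  -0.75919167]
0.1 [ 0.23209922 -0.49834652  0.23076881] [[ 9.06558077e-01  4.22080992e-01 -2.97594390e-04]
 [ 4.22081016e-01 -9.06557238e-01  1.26098476e-03]
 [ 2.62451352e-04 -1.26876487e-03 -9.99999161e-01]] [ 0.63680069 -0.45049068  0.57283849]
```

View pics/top0.png

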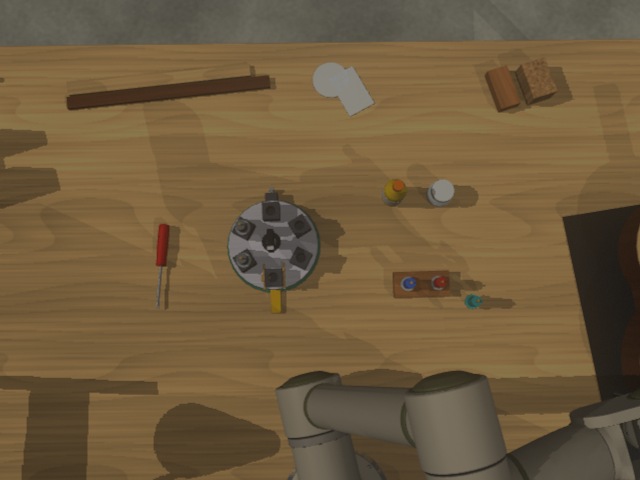

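View pics/side0.png

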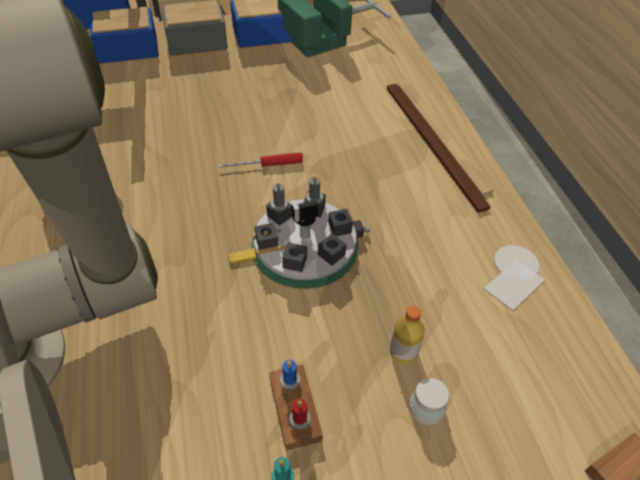

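The top view shows the carousel near (270,243) with its yellow mark at (277,300), and the stand near (421,284). Three things are shaped like the holder: red at (440,283), blue at (409,284) and turquoise at (473,301), which stands outside the stand. The red one fits because it is red and sits in a stand hole. I'll confirm it in an enlarged crop and measure.

Run:
```python
from h import *
T=np.load("top0.npz");S=np.load("side0.npz")
a=cv2.resize(T["i"][190:320,215:325],None,fx=3.6,fy=3.6,interpolation=cv2.INTER_CUBIC)
b=cv2.resize(S["i"][170:290,220:375],None,fx=2.4,fy=2.4,interpolation=cv2.INTER_CUBIC)
c=cv2.resize(T["i"][260:320,380:490],None,fx=2.4,fy=2.4,interpolation=cv2.INTER_CUBIC)
o=np.zeros((600,790,3),np.uint8);o[:a.shape[0],:a.shape[1]]=a;o[:b.shape[0],400:400+b.shape[1]]=b;o[300:300+c.shape[0],400:400+c.shape[1]]=c
cv2.imwrite("pics/c1.png",np.clip(o.astype(float)*1.6,0,255).astype(np.uint8))
def mask(i,lo,hi,roi):
    m=cv2.inRange(cv2.cvtColor(i,cv2.COLOR_BGR2HSV),lo,hi);k=np.zeros_like(m);x0,y0,x1,y1=roi;k[y0:y1,x0:x1]=m[y0:y1,x0:x1];return k
P=cloud("top",T["d"]);Q=cloud("side",S["d"])
def rep(name,m,PP):
    p=PP[(m>0)&(PP[...,2]<.5)];v,u=np.nonzero(m);print(name,len(u),u.mean().round(1),v.mean().round(1),"med",np.median(p,0).round(4),"zr",np.percentile(p[:,2],[2,50,98]).round(4))
    return p
rr=[("red",(0,150,50),(8,255,255)),("blue",(110,120,50),(130,255,255))]
for n,lo,hi in rr:
    for c,i,PP,roi in(("top",T["i"],P,(385,265,460,305)),("side",S["i"],Q,(265,345,330,450))):
        p=rep(n+c,mask(i,lo,hi,roi),PP)
        t=p[(p[:,2]>.075)&(p[:,2]<.092)];print("  top slice",t.mean(0).round(4) if len(t) else 0,(t.min(0)+t.max(0)).round(4)/2 if len(t) else 0)
        v,u=np.nonzero(mask(i,lo,hi,roi));print("   on z=.064",plane(c,u.mean(),v.mean(),.064).round(4))
for c,i,PP,roi in(("top",T["i"],P,(255,280,300,325)),("side",S["i"],Q,(215,235,270,275))): rep("yel"+c,mask(i,(18,150,90),(35,255,255),roi),PP)
# disc: height slices of merged clouds
for c,PP in(("top",P),("side",Q)):
    x,y,z=PP[...,0],PP[...,1],PP[...,2]
    c0=plane("top",272,245,.034)
    r=np.hypot(x-c0[0],y-c0[1])
    k=(abs(z-.034)<.004)&(r<.13);pts=PP[k][:,:2].astype(np.float32);print(c,"disc minEnclosing",cv2.minEnclosingCircle(pts),k.sum(),np.median(z[k]))
    k=(z>.1145)&(z<.127)&(r<.045);p=PP[k];
    if k.sum()>5: print(" knob",k.sum(),p.mean(0),cv2.minAreaRect(p[:,:2].astype(np.float32)))
    k=((z>.06)&(z<.074)&(r<.12)&(r>.04)).astype(np.uint8);n,l,s,ce=cv2.connectedComponentsWithStats(k)
    for j in range(1,n):
        if s[j,4]>40:
            p=PP[l==j];print(" socket",s[j,4],ce[j].round(1),p.mean(0).round(4),cv2.minAreaRect(p[:,:2].astype(np.float32)))
```

```text
redtop 94 440.1 282.0 med [ 0.4884 -0.2389  0.0862] zr [0.0542 0.0862 0.0933]
  top slice [ 0.4896 -0.2418  0.0862] [ 0.48995 -0.24285  0.0837 ]
   on z=.064 [ 0.4902 -0.2441  0.064 ]
redside 293 299.3 410.6 med [ 0.4887 -0.2482  0.085 ] zr [0.0455 0.085  0.0899]
  top slice [ 0.4895 -0.2437  0.0857] [ 0.4897  -0.24145  0.08325]
   on z=.064 [ 0.4905 -0.2395  0.064 ]
bluetop 57 409.4 282.8 med [ 0.4875 -0.17    0.0869] zr [0.0801 0.0869 0.0924]
  top slice [ 0.488  -0.1706  0.0867] [ 0.4886  -0.1715   0.08585]
   on z=.064 [ 0.4892 -0.174   0.064 ]
blueside 21 287.1 371.9 med [ 0.4812 -0.1763  0.0844] zr [0.0454 0.0844 0.0884]
  top slice [ 0.4877 -0.1724  0.0858] [ 0.48845 -0.17125  0.08325]
   on z=.064 [ 0.4856 -0.1697  0.064 ]
yeltop 249 275.3 300.2 med [0.455  0.1365 0.0118] zr [-0.0018  0.0118  0.0419]
yelside 276 241.7 256.6 med [0.4522 0.1309 0.0126] zr [0.0026 0.0126 0.0162]
top disc minEnclosing ((0.5945597290992737, 0.13480961322784424), 0.11516596376895905) 3231 0.034294638549856336
 knob 143 [0.58428566 0.13935232 0.12243602] ((0.5841437578201294, 0.13956797122955322), (
[... 1511 characters left out ...]
763367), (0.04304222762584686, 0.04256531223654747), 31.42107582092285)
 socket 324 [340.  217.7] [0.6591 0.1425 0.0678] ((0.6597822904586792, 0.14495031535625458), (0.040947265923023224, 0.045149657875299454), 1.6312755346298218)
 socket 337 [265.7 232.1] [0.5058 0.1373 0.0676] ((0.5056737065315247, 0.14236922562122345), (0.039997417479753494, 0.04993993043899536), 1.4335112571716309)
 socket 363 [331.5 244.7] [0.6241 0.0765 0.0677] ((0.624262273311615, 0.07824040949344635), (0.04360496625304222, 0.04241108521819115), 34.37453842163086)
 socket 365 [294.1 252.4] [0.5494 0.0737 0.0677] ((0.5496811270713806, 0.07538408786058426), (0.04445271193981171, 0.040654320269823074), 63.16379165649414)
```

View pics/c1.png

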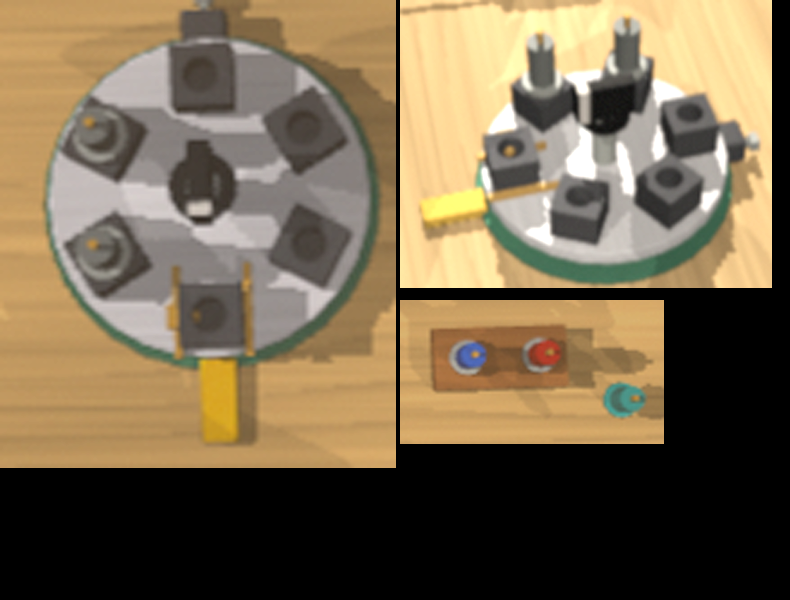

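The crop confirms it: the red holder is in the stand's right (−y) hole, blue is on the left, and turquoise is outside the stand. The loading socket, with its brass rails, is at the yellow bar, and both grey holders are on its left. I'll start by turning the gripper to yaw 90°, so it closes along world x, clear of blue.

Call:
{"method": "arm_command", "body": {
  "turn": [
    [0, 0, -1],
    [0, 0, -1],
    [0, 0, -1],
    [0, 0, -1],
    [0, 0, -1],
    [0, 0, -1],
    [0, 0, -1],
    [0, 0, -1],
    [0, 0, -1],
    [0, 0, -1],
    [0, 0, -1],
    [0, 0, -1]
  ],
  "xyz": [
    [0, 0, 0],
    [0, 0, 0],
    [0, 0, 0],
    [0, 0, 0],
    [0, 0, 0],
    [0, 0, 0],
    [0, 0, 0],
    [0, 0, 0],
    [0, 0, 0],
    [0, 0, 0],
    [0, 0, 0],
    [0, 0, 0]
  ],
  "claw": [85, 85, 85, 85, 85, 85, 85, 85, 85, 85, 85, 85]
}}

```text
time_s: 1.3
position: [0.2321, -0.4984, 0.2309]
tool_rot: [[0.084, 0.996, -0.0], [0.996, -0.084, 0.001], [0.001, -0.0, -1.0]]
ft_force: [0.3, 0.7, -0.1]
grip_width: 0.0851
gripper_force: 0.0
```

Call:
{"method": "arm_command", "body": {
  "turn": [
    [0, 0, -1],
    [0, 0, 0],
    [0, 0, 0],
    [0, 0, 0],
    [0, 0, 0],
    [0, 0, 0],
    [0, 0, 0],
    [0, 0, 0],
    [0, 0, 0],
    [0, 0, 0],
    [0, 0, 0],
    [0, 0, 0]
  ],
  "xyz": [
    [0, 0, 0],
    [0, 0, 0],
    [0.6, 0.6, 0],
    [0.6, 0.6, 0],
    [0.6, 0.6, 0],
    [0.6, 0.6, 0],
    [0.6, 0.6, 0],
    [0.6, 0.6, 0],
    [0.6, 0.6, 0],
    [0.6, 0.6, 0],
    [0.32, 0.35, 0],
    [0, 0, 0]
  ],
  "claw": [85, 85, 85, 85, 85, 85, 85, 85, 85, 85, 85, 85]
}}

```text
time_s: 2.5
position: [0.4913, -0.2405, 0.231]
tool_rot: [[-0.001, 1.0, -0.0], [1.0, 0.001, 0.001], [0.001, -0.0, -1.0]]
ft_force: [-0.5, 0.1, -0.0]
grip_width: 0.0849
gripper_force: 0.0
```

Run:
```python
from h import *
s=env.observe();print(s["time_s"],s["position"],s["tool_rot"].round(3) if hasattr(s["tool_rot"],"round") else s["tool_rot"],s["ft_force"])
for c in("top","side"):
    T=np.load(c+"0.npz");P=cloud(c,T["d"]);i=T["i"]
    g=cv2.cvtColor(i,cv2.COLOR_BGR2GRAY)
    ctr=proj(c,(.5056,.1376,.068));u0,v0=ctr.round().astype(int)
    print(c,ctr);w=14
    print(g[v0-12:v0+13,u0-w:u0+w+1]);print((P[v0-9:v0+10,u0-w+2:u0+w-1,2]*1000).round().astype(int))
```

```text
2.5 [ 0.49133554 -0.240545    0.23100335] [[-0.001  1.    -0.   ]
 [ 1.     0.001  0.001]
 [ 0.001 -0.    -1.   ]] [-0.50780892  0.0719577  -0.03450023]
top [272.79437353 277.07784338]
[[ 83  83  83  78  68  69  76  82  83  82  82  81  82  82  82  82  82  80
   80  85  87  84  80  77  74  77  85  90  89]
 [ 83  83  83  78  67  71  78  82  82  82  82  82  82  80  81  80  81  80
   81  80  80  80  80  78  74  79  88  90  91]
 [ 83  83  82  78  68  69  77  82  82  82  81  84  87  87  87  86  83  82
   82  82  82  81  77  80  82  85  88  90  91]
 [ 84  84  84  78  68  64  68  76  77  76  74  79  91  90  91  84  78  78
   78  77  77  73  62  82  97  87  86  92  91]
 [ 83  83  83  80  73  62  52  55  55  55  55  55  55  55  57  56  56  56
   56  56  56  56  50  77  90  75  84  92  92]
 [ 83  82  82  85  84  69  53  55  56  57  56  57  55  56  56  56  56  56
   57  58  56  56  51  73  86  75  83  91  91]
 [ 82  83  82  87  87  70  52  54  55  57  56  55  55  55  54  55  55  56
   56  56  55  57  50  54  68  76  85  91  91]
 [ 84  83  89 101  94  70  53  53  55  56  55  51  48  46  46  48  5
[... 7986 characters left out ...]
69  67  69  43  70  71  68  68  69  66
   69  68  70  68  69  68  34]
 [ 35  41  61  72  69  67  68  72  69  68  68  70  71  69  70  69  66  69
   67  69  69  71  70  70  35]
 [ 35  39  54  70  69  70  70  68  67  70  67  69  69  68  67  70  67  70
   69  70  68  67  69  65  36]
 [ 37  37  49  65  71  70  67  71  69  69  70  71  69  68  69  66  65  68
   66  68  66  64  64  67  35]
 [ 35  35  43  62  69  70  68  70  69  68  68  68  67  64  65  65  66  63
   63  61  63  63  62  60  37]
 [ 32  34  43  54  68  70  68  67  64  68  65  63  65  62  66  60  62  63
   61  59  60  60  61  58  57]
 [ 36  35  35  52  64  62  63  63  63  63  63  62  62  62  58  60  60  59
   59  59  56  55  57  57  56]]
```

Call:
{"method": "arm_command", "body": {
  "turn": [
    [0, 0, 0],
    [0, 0, 0],
    [0, 0, 0],
    [0, 0, 0],
    [0, 0, 0],
    [0, 0, 0],
    [0, 0, 0],
    [0, 0, 0],
    [0, 0, 0],
    [0, 0, 0],
    [0, 0, 0],
    [0, 0, 0]
  ],
  "xyz": [
    [-0.04, -0.03, 0],
    [0, 0, 0.5],
    [0, 0, 0.5],
    [0, 0, 0.5],
    [0, 0, 0.5],
    [0, 0, 0.5],
    [0, 0, 0.4],
    [0, 0, 0.3],
    [0, 0, 0.2],
    [0, 0, 0.2],
    [0, 0, 0.02],
    [0, 0, 0]
  ],
  "claw": [85, 85, 85, 85, 85, 85, 85, 85, 85, 85, 85, 85]
}}

```text
time_s: 3.7
position: [0.4883, -0.2451, 0.0506]
tool_rot: [[0.001, 1.0, 0.0], [1.0, -0.001, -0.0], [-0.0, 0.0, -1.0]]
ft_force: [0.6, -0.7, -0.1]
grip_width: 0.085
gripper_force: 0.0
```

Call:
{"method": "arm_command", "body": {
  "turn": [
    [0, 0, 0],
    [0, 0, 0],
    [0, 0, 0],
    [0, 0, 0],
    [0, 0, 0],
    [0, 0, 0],
    [0, 0, 0],
    [0, 0, 0],
    [0, 0, 0],
    [0, 0, 0],
    [0, 0, 0],
    [0, 0, 0]
  ],
  "xyz": [
    [0, 0, 0],
    [0, 0, 0],
    [0, 0, 0],
    [0, 0, 0],
    [0, 0, 0],
    [0, 0, 0],
    [0, 0, 0],
    [0, 0, 0],
    [0, 0, 0],
    [0, 0, 0],
    [0, 0, 0],
    [0, 0, 0]
  ],
  "claw": [50, 40, 30, 20, 15, 15, 15, 15, 15, 15, 15, 15],
  "squeeze": 40
}}

```text
time_s: 4.9
position: [0.4884, -0.2448, 0.0506]
tool_rot: [[0.001, 1.0, 0.0], [1.0, -0.001, -0.0], [-0.0, 0.0, -1.0]]
ft_force: [-0.9, 0.9, 5.2]
grip_width: 0.0229
gripper_force: 39.1
```

Call:
{"method": "arm_command", "body": {
  "turn": [
    [0, 0, 0],
    [0, 0, 0],
    [0, 0, 0],
    [0, 0, 0],
    [0, 0, 0],
    [0, 0, 0],
    [0, 0, 0],
    [0, 0, 0]
  ],
  "xyz": [
    [0, 0, -0.1],
    [0, 0, -0.2],
    [0, 0, -0.3],
    [0, 0, -0.4],
    [0, 0, -0.5],
    [0, 0, -0.5],
    [0, 0, -0.4],
    [0, 0, 0]
  ],
  "claw": [15, 15, 15, 15, 15, 15, 15, 15]
}}

```text
time_s: 5.7
position: [0.489, -0.2453, 0.1731]
tool_rot: [[0.0, 1.0, 0.004], [1.0, -0.0, -0.003], [-0.003, 0.004, -1.0]]
ft_force: [0.1, -0.4, -1.9]
grip_width: 0.0232
gripper_force: 39.5
```

Call:
{"method": "arm_command", "body": {
  "turn": [
    [0, 0, 0],
    [0, 0, 0],
    [0, 0, 0],
    [0, 0, 0],
    [0, 0, 0],
    [0, 0, 0],
    [0, 0, 0],
    [0, 0, 0],
    [0, 0, 0],
    [0, 0, 0],
    [0, 0, 0],
    [0, 0, 0]
  ],
  "xyz": [
    [0.3, 0, 0],
    [0.6, 0, 0],
    [0.8, 0, 0],
    [1, 0, 0],
    [1, 0, 0],
    [1, 0.1, 0],
    [1, 0.1, 0],
    [0.8, 0.1, 0],
    [0.6, 0.05, 0],
    [0.4, 0, 0],
    [0.13, 0, 0],
    [0, 0, 0]
  ],
  "claw": [15, 15, 15, 15, 15, 15, 15, 15, 15, 15, 15, 15]
}}

```text
time_s: 6.9
position: [0.5051, 0.137, 0.1694]
tool_rot: [[-0.001, 1.0, -0.002], [1.0, 0.001, -0.0], [-0.0, -0.002, -1.0]]
ft_force: [0.2, 0.1, -2.8]
grip_width: 0.0234
gripper_force: 39.5
```

Run:
```python
from h import *
s=env.observe();print(s["time_s"],s["position"],s["ft_force"],s["grip_width"])
o=[]
for n in("top","side"):
    i,d=imaging.get_image(n);np.savez(f"{n}1.npz",i=i,d=d)
    p=s["position"];u,v=proj(n,(p[0],p[1],.1)).round().astype(int)
    c=i[max(0,v-50):v+50,u-65:u+65];print(n,u,v,c.shape);o.append(cv2.resize(c,(390,300),interpolation=cv2.INTER_CUBIC)); 
cv2.imwrite("pics/h1.png",np.clip(np.hstack(o)*1.5,0,255).astype(np.uint8))
```

```text
6.9 [0.50507156 0.13701011 0.16935235] [ 0.21222131  0.06436986 -2.80870644] 0.023371856199445887
top 272 276 (100, 130, 3)
side 264 221 (100, 130, 3)
```

View pics/h1.png

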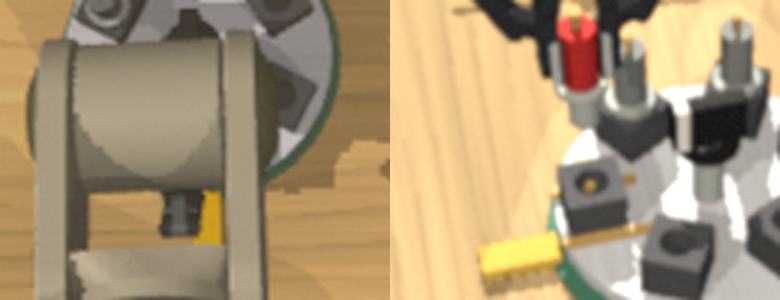

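The side view shows the red holder held upright in the fingers. The arm hides the top view. I'll measure the held axis against the hole, both in the side view.

Run:
```python
from h import *
s=env.observe();p=s["position"]
S=np.load("side1.npz");i,d=S["i"],S["d"];P=cloud("side",d)
K,R,t=cam("side");C=-R.T@t
hv=np.array([p[0],p[1]])-C[:2];hv/=np.linalg.norm(hv);lat=np.array([hv[1],-hv[0]]) # right of view
print("view dir",hv,"lat",lat)
m=cv2.inRange(cv2.cvtColor(i,cv2.COLOR_BGR2HSV),(0,150,50),(8,255,255));k=np.zeros_like(m);k[170:215,230:300]=m[170:215,230:300]
q=P[k>0];z=q[:,2];print("red n",len(q),"z",np.percentile(z,[3,50,97]))
e=(q[:,:2]-p[:2]);print("near surf offset fwd(+12+~)",np.median(e@hv),"lat med",np.median(e@lat))
# per row midpoints of red (grip edges) onto vertical plane through TCP facing camera
def rowmid(k):
  o=[]
  for v in np.unique(np.nonzero(k)[0]):
    u=np.nonzero(k[v])[0]
    if len(u)<6: continue
    um=(u.min()+u.max())/2;dr=R.T@np.linalg.inv(K)@np.array([um,v,1.]);sc=((p[:2]-C[:2])@hv)/(dr[:2]@hv);w=C+dr*sc;o.append((v,u.min(),u.max(),round(float((w[:2]-p[:2])@lat)*1000,2),round(w[2],3)))
  return o
print(rowmid(k))
# shank+collar: depth close to holder, below red
f=((P[...,:2]-p[:2])@hv);kk=((abs(f)<.025)&(abs((P[...,:2]-p[:2])@lat)<.022)&(P[...,2]>.09)&(P[...,2]<.15)).astype(np.uint8)
print(rowmid(kk))
# hole in side view: below-rim depth, frame 0 & 1
for nm,src in(("side0",np.load("side0.npz")),("side1",S),("top0",np.load("top0.npz"))):
  c=nm[:-1];g=cv2.cvtColor(src["i"],cv2.COLOR_BGR2GRAY)
  D=cv2.medianBlur(src["d"],3);PP=cloud(c,D)
  H=np.array([.5057,.137]);
  kk=(np.hypot(PP[...,0]-H[0],PP[...,1]-H[1])<.03)
  u0,v0=proj(c,(*H,.068));vv,uu=np.mgrid[:480,:640]
  h=((PP[...,2]<.0635)&(np.hypot(uu-u0,vv-v0)<7.5)).astype(np.uint8)
  n,l,st,ce=cv2.connectedComponentsWithStats(h);j=1+np.argmax(st[1:,4])
  print(nm,"hole",st[j],ce[j],plane(c,*ce[j],.068).round(4))
```

```text
view dir [0.11874816 0.9929244 ] lat [ 0.9929244  -0.11874816]
red n 268 z [0.16561728 0.19300393 0.20902066]
near surf offset fwd(+12+~) -0.004743115183973092 lat med -0.00042052774481699104
[(np.int64(178), np.int64(255), np.int64(266), -1.57, np.float64(0.213)), (np.int64(179), np.int64(254), np.int64(267), -1.71, np.float64(0.211)), (np.int64(180), np.int64(254), np.int64(267), -1.86, np.float64(0.208)), (np.int64(181), np.int64(254), np.int64(267), -2.01, np.float64(0.206)), (np.int64(182), np.int64(255), np.int64(267), -1.26, np.float64(0.204)), (np.int64(183), np.int64(255), np.int64(267), -1.41, np.float64(0.201)), (np.int64(184), np.int64(256), np.int64(267), -0.67, np.float64(0.199)), (np.int64(185), np.int64(256), np.int64(267), -0.81, np.float64(0.196)), (np.int64(186), np.int64(257), np.int64(267), -0.06, np.float64(0.194)), (np.int64(187), np.int64(257), np.int64(268), 0.69, np.float64(0.191)), (np.int64(188), np.int64(257), np.int64(268), 0.55, np.float64(0.189)), (np.int64(189), np.int64(257), np.int64(268), 0.4, np.float64(0.186)), (np.int64(190), np.int64(257), np.i
[... 899 characters left out ...]
t64(0.14)), (np.int64(208), np.int64(258), np.int64(268), -1.51, np.float64(0.137)), (np.int64(209), np.int64(258), np.int64(268), -1.66, np.float64(0.134)), (np.int64(210), np.int64(259), np.int64(267), -1.82, np.float64(0.132)), (np.int64(211), np.int64(259), np.int64(268), -1.03, np.float64(0.129)), (np.int64(212), np.int64(259), np.int64(267), -2.13, np.float64(0.126)), (np.int64(213), np.int64(261), np.int64(266), -1.34, np.float64(0.124))]
side0 hole [261 228  10   7  52] [265.73076923 231.63461538] [0.5059 0.1381 0.068 ]
side1 hole [261 229  10   6  53] [265.58490566 231.62264151] [0.5056 0.1382 0.068 ]
top0 hole [269 272   9  10  70] [273.04285714 276.82857143] [0.5062 0.137  0.068 ]
```

Run:
```python
from h import *
from scipy.optimize import least_squares
p=env.observe()["position"];S=np.load("side1.npz");P=cloud("side",S["d"])
q=P[(abs(P[...,0]-p[0])<.025)&(abs(P[...,1]-p[1])<.03)]
def fit(zlo,zhi,r,extra=None):
    s=q[(q[:,2]>zlo)&(q[:,2]<zhi)];f=least_squares(lambda c:np.hypot(s[:,0]-c[0],s[:,1]-c[1])-r,p[:2]+[0,.003],loss="soft_l1",f_scale=.002);return len(s),((f.x-p[:2])*1000).round(2),(np.median(np.abs(f.fun))*1000).round(2)
m=cv2.inRange(cv2.cvtColor(S["i"],cv2.COLOR_BGR2HSV),(0,150,50),(8,255,255))
print("shank",fit(.125,.148,.010))
print("collar",fit(.1575,.1610,.017), "hist",np.histogram(q[:,2],np.arange(.12,.22,.005)))
k=np.zeros_like(m);k[170:215,230:300]=m[170:215,230:300];qa=P[k>0];q=qa;print("grip",fit(.165,.202,.012))
# in stand (frame 0): same fit
S=np.load("side0.npz");P=cloud("side",S["d"]);m=cv2.inRange(cv2.cvtColor(S["i"],cv2.COLOR_BGR2HSV),(0,150,50),(8,255,255));k=np.zeros_like(m);k[345:450,265:330]=m[345:450,265:330];q=P[k>0];p=np.array([.4884,-.2448,.05]);print("stand grip",fit(.046,.083,.012))
print("side hole",plane("side",265.7,231.1,.068));
```

```text
shank (81, array([-0.63,  5.18]), np.float64(0.73))
collar (39, array([-0.87,  5.48]), np.float64(1.11)) hist (array([  0,   8,  22,  24,  17,  12,   2,  27,  66,  21,  27,  45,  56,
        56,  55,  54,  60, 106,  30]), array([0.12 , 0.125, 0.13 , 0.135, 0.14 , 0.145, 0.15 , 0.155, 0.16 ,
       0.165, 0.17 , 0.175, 0.18 , 0.185, 0.19 , 0.195, 0.2  , 0.205,
       0.21 , 0.215]))
grip (172, array([-1.07,  5.05]), np.float64(0.83))
stand grip (123, array([1.81, 4.36]), np.float64(0.47))
side hole [0.506111   0.13947572 0.068     ]
```

Call:
{"method": "arm_command", "body": {
  "turn": [
    [0, 0, 0],
    [0, 0, 0],
    [0, 0, 0],
    [0, 0, 0],
    [0, 0, 0],
    [0, 0, 0]
  ],
  "xyz": [
    [-0.05, 0.03, 0],
    [0, 0, 0.3],
    [0, 0, 0.3],
    [0, 0, 0.25],
    [0, 0, 0.1],
    [0, 0, 0]
  ],
  "claw": [15, 15, 15, 15, 15, 15]
}}

```text
time_s: 7.6
position: [0.5074, 0.1331, 0.1224]
tool_rot: [[0.002, 1.0, -0.001], [1.0, -0.002, -0.0], [-0.0, -0.001, -1.0]]
ft_force: [-0.3, 0.4, -1.9]
grip_width: 0.0231
gripper_force: 39.5
```

Run:
```python
from h import *
s=env.observe();print(s["time_s"],s["position"],s["ft_force"],s["wrist_torque"])
o=[]
for n in("top","side"):
    i,d=imaging.get_image(n);np.savez(f"{n}2.npz",i=i,d=d)
i=np.load("side2.npz")["i"]
cv2.imwrite("pics/h2.png",np.clip(cv2.resize(i[175:260,225:325],(700,595),interpolation=cv2.INTER_CUBIC)*1.5,0,255).astype(np.uint8))
```

```text
7.6 [0.50738764 0.13310241 0.1224323 ] [-0.3277094   0.38198607 -1.92223354] [0.0084156  0.05634382 0.07950331]
```

View pics/h2.png

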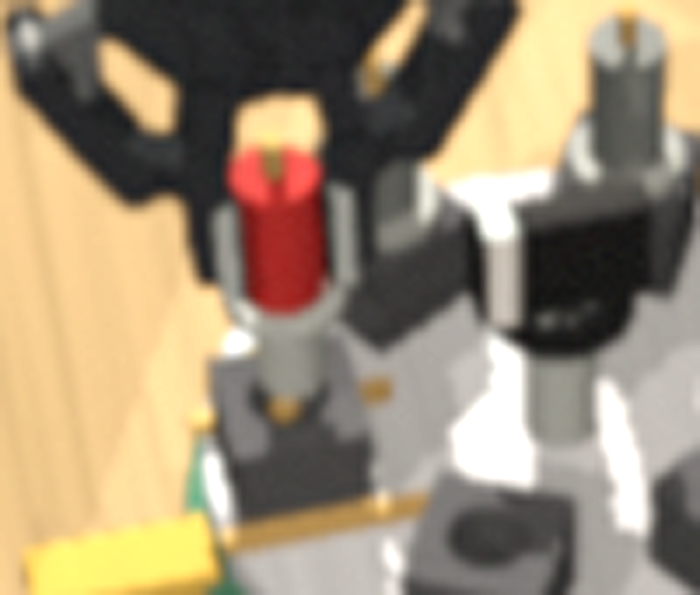

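The side view shows the shank foot just above the mouth at about pixel (266,231). It is close to centred, perhaps slightly off. Refitting from this frame.

Run:
```python
from h import *
from scipy.optimize import least_squares
s=env.observe();p=s["position"];print(p)
S=np.load("side2.npz");P=cloud("side",S["d"]);i=S["i"]
def fit(q,zlo,zhi,r):
    s=q[(q[:,2]>zlo)&(q[:,2]<zhi)];f=least_squares(lambda c:np.hypot(s[:,0]-c[0],s[:,1]-c[1])-r,p[:2]+[0,.003],loss="soft_l1",f_scale=.002);return len(s),f.x.round(4),((f.x-p[:2])*1000).round(2)
m=cv2.inRange(cv2.cvtColor(i,cv2.COLOR_BGR2HSV),(0,150,50),(8,255,255));k=np.zeros_like(m);k[190:225,245:285]=m[190:225,245:285]
print("grip",fit(P[k>0],.118,.156,.012))
q=P[(abs(P[...,0]-p[0])<.015)&(abs(P[...,1]-p[1])<.03)];print("shank",fit(q,.082,.104,.010))
for z in(.16,.14,.12,.1,.08,.068): print(z,proj("side",(.5061,.1395,z)))
g=cv2.cvtColor(i,cv2.COLOR_BGR2GRAY);print(g[218:238,252:280])
v,u=np.nonzero(k);print([(a,u[v==a].min(),u[v==a].max()) for a in range(v.min(),v.max(),3)])
```

```text
[0.50783187 0.13340151 0.12336156]
grip (158, array([0.5062, 0.1376]), array([-1.58,  4.16]))
shank (72, array([0.5074, 0.1375]), array([-0.46,  4.08]))
0.16 [263.00867806 197.80630303]
0.14 [263.62188821 205.41207088]
0.12 [264.2179345  212.80495176]
0.1 [264.79752759 219.99376043]
0.08 [265.36133947 226.98683163]
0.068 [265.69231758 231.09201907]
[[155 157 159 157 138 113 120 129 109  78  61  55  54  53  53  55  60  73
   91 103 105  91  63  45  42  41  40  37]
 [154 156 158 158 147 121 119 136 142 116  89  75  72  70  70  75  87  96
  105 106 100  80  55  43  41  42  41  40]
 [154 156 157 160 154 130 113 126 149 132 107  98  95  95  96  98 105 107
  107 101  92  74  52  43  42  41  41  40]
 [153 155 157 159 158 147 137 129 133 122 111 108 106 106 109 110 110 106
  100  95  97  91  73  52  42  41  40  39]
 [153 155 156 158 160 167 173 164 144 118 106 105 106 105 107 107 105  97
   90  89  97  96  91  73  51  41  37  36]
 [152 154 156 157 164 180 193 190 171 132 102 100 104 103 103  99  96  88
   81  80  84  88  98  95  78  56  39  39]
 [152 154 154 155 164 183 192 185 166 128  99  
[... 1188 characters left out ...]
  44  42
   52  71  81  86  87  87  88  96 107 112]
 [147 145 135  94  62  76  85  86  84  80  71  58  56  61  56  48  44  45
   51  63  70  81  86  87  87  93 105 112]
 [132 118 108  76  55  73  84  86  85  84  80  62  50  49  49  47  48  49
   49  52  59  76  83  83  79  82 100 111]
 [131 113 110  88  58  66  82  85  86  85  82  63  50  48  49  50  50  50
   48  48  52  67  71  68  64  68  93 107]]
[(196, np.int64(266), np.int64(266)), (199, np.int64(257), np.int64(270)), (202, np.int64(258), np.int64(270)), (205, np.int64(260), np.int64(270)), (208, np.int64(260), np.int64(270)), (211, np.int64(260), np.int64(271)), (214, np.int64(260), np.int64(270)), (217, np.int64(261), np.int64(269))]
```

Call:
{"method": "arm_command", "body": {
  "turn": [
    [0, 0, 0],
    [0, 0, 0],
    [0, 0, 0]
  ],
  "xyz": [
    [0.04, -0.03, 0],
    [0, 0, 0],
    [0, 0, 0]
  ],
  "claw": [15, 15, 15]
}}

```text
time_s: 8.0
position: [0.506, 0.1359, 0.1231]
tool_rot: [[0.0, 1.0, 0.001], [1.0, -0.0, -0.0], [-0.0, 0.001, -1.0]]
ft_force: [0.4, -0.0, -1.5]
grip_width: 0.023
gripper_force: 39.5
```

Call:
{"method": "arm_command", "body": {
  "turn": [
    [0, 0, 0],
    [0, 0, 0],
    [0, 0, 0],
    [0, 0, 0],
    [0, 0, 0]
  ],
  "xyz": [
    [0, 0, 0.06],
    [0, 0, 0.06],
    [0, 0, 0.04],
    [0, 0, 0.04],
    [0, 0, 0]
  ],
  "claw": [15, 15, 15, 15, 15]
}}

```text
time_s: 8.5
position: [0.5058, 0.1358, 0.1125]
tool_rot: [[0.001, 1.0, -0.001], [1.0, -0.001, -0.0], [-0.0, -0.001, -1.0]]
ft_force: [0.6, 0.1, -1.6]
grip_width: 0.0226
gripper_force: 39.5
```

Call:
{"method": "arm_command", "body": {
  "turn": [
    [0, 0, 0],
    [0, 0, 0],
    [0, 0, 0],
    [0, 0, 0]
  ],
  "xyz": [
    [0, 0, 0.02],
    [0, 0, 0.02],
    [0, 0, 0.02],
    [0, 0, 0]
  ],
  "claw": [15, 15, 15, 15]
}}

```text
time_s: 8.9
position: [0.5059, 0.1358, 0.1097]
tool_rot: [[0.001, 1.0, -0.0], [1.0, -0.001, 0.0], [0.0, -0.0, -1.0]]
ft_force: [-0.7, -0.5, -1.4]
grip_width: 0.0231
gripper_force: 39.5
```

Call:
{"method": "arm_command", "body": {
  "turn": [
    [0, 0, 0],
    [0, 0, 0],
    [0, 0, 0],
    [0, 0, 0]
  ],
  "xyz": [
    [0, 0, 0.02],
    [0, 0, 0.02],
    [0, 0, 0.02],
    [0, 0, 0]
  ],
  "claw": [15, 15, 15, 15]
}}

```text
time_s: 9.3
position: [0.5059, 0.1358, 0.1067]
tool_rot: [[0.001, 1.0, -0.0], [1.0, -0.001, 0.0], [0.0, -0.0, -1.0]]
ft_force: [0.6, -0.4, -3.2]
grip_width: 0.0227
gripper_force: 39.5
```

No force with the foot about 6 mm below the mouth, so it is entering the hole.

Call:
{"method": "arm_command", "body": {
  "turn": [
    [0, 0, 0],
    [0, 0, 0],
    [0, 0, 0],
    [0, 0, 0],
    [0, 0, 0]
  ],
  "xyz": [
    [0, 0, 0.03],
    [0, 0, 0.03],
    [0, 0, 0.03],
    [0, 0, 0.02],
    [0, 0, 0]
  ],
  "claw": [15, 15, 15, 15, 15]
}}

```text
time_s: 9.8
position: [0.5059, 0.1358, 0.1011]
tool_rot: [[0.0, 1.0, -0.0], [1.0, -0.0, 0.0], [0.0, -0.0, -1.0]]
ft_force: [0.2, -0.1, -1.3]
grip_width: 0.023
gripper_force: 39.5
```

Call:
{"method": "arm_command", "body": {
  "turn": [
    [0, 0, 0],
    [0, 0, 0],
    [0, 0, 0],
    [0, 0, 0]
  ],
  "xyz": [
    [0, 0, 0.02],
    [0, 0, 0.02],
    [0, 0, 0.02],
    [0, 0, 0]
  ],
  "claw": [15, 15, 15, 15]
}}

```text
time_s: 10.2
position: [0.5061, 0.1356, 0.0984]
tool_rot: [[0.001, 1.0, 0.0], [1.0, -0.001, -0.0], [-0.0, 0.0, -1.0]]
ft_force: [-0.1, -1.3, -1.0]
grip_width: 0.0232
gripper_force: 39.7
```

Call:
{"method": "arm_command", "body": {
  "turn": [
    [0, 0, 0],
    [0, 0, 0],
    [0, 0, 0],
    [0, 0, 0],
    [0, 0, 0]
  ],
  "xyz": [
    [0, 0, 0.02],
    [0, 0, 0.02],
    [0, 0, 0.02],
    [0, 0, 0.02],
    [0, 0, 0]
  ],
  "claw": [15, 15, 15, 15, 15]
}}

```text
time_s: 10.7
position: [0.5058, 0.1357, 0.094]
tool_rot: [[0.001, 1.0, -0.001], [1.0, -0.001, -0.0], [-0.0, -0.001, -1.0]]
ft_force: [-0.1, -2.5, -3.8]
grip_width: 0.0232
gripper_force: 39.5
```

Call:
{"method": "arm_command", "body": {
  "turn": [
    [0, 0, 0],
    [0, 0, 0],
    [0, 0, 0],
    [0, 0, 0],
    [0, 0, 0]
  ],
  "xyz": [
    [0, 0, 0.02],
    [0, 0, 0.02],
    [0, 0, 0.02],
    [0, 0, 0.02],
    [0, 0, 0]
  ],
  "claw": [15, 15, 15, 15, 15]
}}

```text
time_s: 11.2
position: [0.5059, 0.1358, 0.0901]
tool_rot: [[0.001, 1.0, -0.0], [1.0, -0.001, -0.0], [-0.0, -0.0, -1.0]]
ft_force: [1.1, -2.4, -2.5]
grip_width: 0.0233
gripper_force: 39.5
```

Call:
{"method": "arm_command", "body": {
  "turn": [
    [0, 0, 0],
    [0, 0, 0],
    [0, 0, 0],
    [0, 0, 0],
    [0, 0, 0]
  ],
  "xyz": [
    [0, 0, 0.02],
    [0, 0, 0.02],
    [0, 0, 0.02],
    [0, 0, 0.02],
    [0, 0, 0]
  ],
  "claw": [15, 15, 15, 15, 15]
}}

```text
time_s: 11.7
position: [0.5059, 0.1358, 0.0861]
tool_rot: [[0.0, 1.0, -0.0], [1.0, -0.0, -0.0], [-0.0, -0.0, -1.0]]
ft_force: [0.3, -3.3, -3.5]
grip_width: 0.0236
gripper_force: 39.5
```

Call:
{"method": "arm_command", "body": {
  "turn": [
    [0, 0, 0],
    [0, 0, 0],
    [0, 0, 0]
  ],
  "xyz": [
    [0, 0, 0.02],
    [0, 0, 0.01],
    [0, 0, 0]
  ],
  "claw": [15, 15, 15]
}}

```text
time_s: 12.0
position: [0.5059, 0.1358, 0.0848]
tool_rot: [[0.001, 1.0, -0.0], [1.0, -0.001, 0.0], [0.0, -0.0, -1.0]]
ft_force: [-0.0, -3.2, -2.3]
grip_width: 0.0229
gripper_force: 39.5
```

Call:
{"method": "arm_command", "body": {
  "turn": [
    [0, 0, 0],
    [0, 0, 0]
  ],
  "xyz": [
    [0, 0, 0.02],
    [0, 0, 0]
  ],
  "claw": [15, 15]
}}

```text
time_s: 12.2
position: [0.506, 0.1358, 0.0837]
tool_rot: [[0.001, 1.0, -0.0], [1.0, -0.001, -0.0], [-0.0, -0.0, -1.0]]
ft_force: [-0.5, -3.4, -2.0]
grip_width: 0.0228
gripper_force: 39.6
```

Call:
{"method": "arm_command", "body": {
  "turn": [
    [0, 0, 0],
    [0, 0, 0]
  ],
  "xyz": [
    [0, 0, 0.01],
    [0, 0, 0]
  ],
  "claw": [15, 15]
}}

```text
time_s: 12.4
position: [0.506, 0.1358, 0.0833]
tool_rot: [[0.001, 1.0, -0.0], [1.0, -0.001, 0.0], [0.0, -0.0, -1.0]]
ft_force: [0.5, -3.1, -2.0]
grip_width: 0.0233
gripper_force: 39.6
```

Run:
```python
from h import *
s=env.observe();print(s["time_s"],s["position"],s["ft_force"])
i,d=imaging.get_image("side");np.savez("side3.npz",i=i,d=d)
cv2.imwrite("pics/h3.png",np.clip(cv2.resize(i[175:260,225:325],(700,595),interpolation=cv2.INTER_CUBIC)*1.5,0,255).astype(np.uint8))
```

```text
12.4 [0.50596592 0.13577645 0.08326786] [ 0.52866821 -3.13409095 -1.97155133]
```

View pics/h3.png

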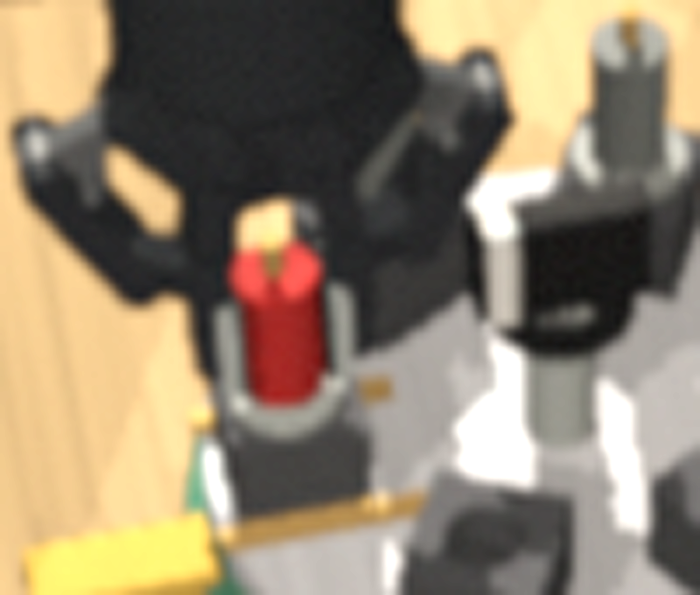

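The picture shows the shank in the hole, the collar just above the socket top at about crop (285,420), and no slip in the fingers. I'll continue in 0.5 mm steps until the force rises.

Call:
{"method": "arm_command", "body": {
  "turn": [
    [0, 0, 0],
    [0, 0, 0]
  ],
  "xyz": [
    [0, 0, 0.01],
    [0, 0, 0]
  ],
  "claw": [15, 15]
}}

```text
time_s: 12.65
position: [0.506, 0.1358, 0.0828]
tool_rot: [[0.001, 1.0, -0.0], [1.0, -0.001, -0.0], [-0.0, -0.0, -1.0]]
ft_force: [0.9, -3.5, -0.5]
grip_width: 0.0228
gripper_force: 39.6
```

Call:
{"method": "arm_command", "body": {
  "turn": [
    [0, 0, 0],
    [0, 0, 0]
  ],
  "xyz": [
    [0, 0, 0.01],
    [0, 0, 0]
  ],
  "claw": [15, 15]
}}

```text
time_s: 12.85
position: [0.506, 0.1358, 0.0826]
tool_rot: [[0.001, 1.0, 0.0], [1.0, -0.001, 0.0], [0.0, 0.0, -1.0]]
ft_force: [-0.6, -3.1, 3.9]
grip_width: 0.023
gripper_force: 40.0
```

Call:
{"method": "arm_command", "body": {
  "turn": [
    [0, 0, 0],
    [0, 0, 0]
  ],
  "xyz": [
    [0, 0, 0.01],
    [0, 0, 0]
  ],
  "claw": [15, 15]
}}

```text
time_s: 13.05
position: [0.506, 0.1358, 0.0826]
tool_rot: [[0.0, 1.0, 0.001], [1.0, -0.0, 0.0], [0.0, 0.001, -1.0]]
ft_force: [-2.0, -3.0, 8.0]
grip_width: 0.0229
gripper_force: 40.4
```

The force rises from z = 0.0826, exactly where home was predicted. One more push, then release and lift.

Call:
{"method": "arm_command", "body": {
  "turn": [
    [0, 0, 0],
    [0, 0, 0],
    [0, 0, 0]
  ],
  "xyz": [
    [0, 0, 0.02],
    [0, 0, 0],
    [0, 0, 0]
  ],
  "claw": [15, 15, 15]
}}

```text
time_s: 13.35
position: [0.5063, 0.1358, 0.0822]
tool_rot: [[0.001, 1.0, 0.002], [1.0, -0.001, 0.0], [0.0, 0.002, -1.0]]
ft_force: [-3.4, -5.0, 13.4]
grip_width: 0.0232
gripper_force: 40.7
```

Call:
{"method": "arm_command", "body": {
  "turn": [
    [0, 0, 0],
    [0, 0, 0],
    [0, 0, 0],
    [0, 0, 0],
    [0, 0, 0],
    [0, 0, 0],
    [0, 0, 0]
  ],
  "xyz": [
    [0, 0, -0.04],
    [0, 0, 0],
    [0, 0, 0],
    [0, 0, 0],
    [0, 0, 0],
    [0, 0, 0],
    [0, 0, 0]
  ],
  "claw": [15, 30, 40, 44, 44, 44, 44]
}}

```text
time_s: 14.05
position: [0.506, 0.1358, 0.0828]
tool_rot: [[0.001, 1.0, -0.0], [1.0, -0.001, 0.0], [0.0, -0.0, -1.0]]
ft_force: [-0.4, 0.3, -0.6]
grip_width: 0.0442
gripper_force: 0.0
```

Call:
{"method": "arm_command", "body": {
  "turn": [
    [0, 0, 0],
    [0, 0, 0],
    [0, 0, 0],
    [0, 0, 0],
    [0, 0, 0],
    [0, 0, 0],
    [0, 0, 0],
    [0, 0, 0],
    [0, 0, 0],
    [0, 0, 0],
    [0, 0, 0]
  ],
  "xyz": [
    [0, 0, -0.1],
    [0, 0, -0.3],
    [0, 0, -0.5],
    [0, 0, -0.5],
    [0, 0, -0.5],
    [0, 0, -0.2],
    [0.03, 0.4, 0],
    [0.03, 0.5, 0],
    [0, 0.4, 0],
    [0, 0.27, 0],
    [0, 0, 0]
  ],
  "claw": [44, 44, 44, 44, 44, 44, 44, 44, 44, 44, 44]
}}

```text
time_s: 15.15
position: [0.5853, 0.1385, 0.1867]
tool_rot: [[0.001, 1.0, -0.001], [1.0, -0.001, -0.0], [-0.0, -0.001, -1.0]]
ft_force: [-0.8, -0.3, -0.6]
grip_width: 0.044
gripper_force: 0.0
```

Call:
{"method": "arm_command", "body": {
  "turn": [
    [0, 0, -1],
    [0, 0, -1],
    [0, 0, -1],
    [0, 0, -1],
    [0, 0, -1],
    [0, 0, -1],
    [0, 0, -1],
    [0, 0, -1],
    [0, 0, -1],
    [0, 0, -1],
    [0, 0, -1],
    [0, 0, -1]
  ],
  "xyz": [
    [0, 0, 0],
    [0, 0, 0],
    [0, 0, 0],
    [0, 0, 0],
    [0, 0, 0],
    [0, 0, 0],
    [0, 0, 0],
    [0, 0, 0],
    [0, 0, 0],
    [0, 0, 0],
    [0, 0, 0],
    [0, 0, 0]
  ],
  "claw": [44, 44, 44, 44, 44, 44, 44, 44, 44, 44, 44, 44]
}}

```text
time_s: 16.35
position: [0.5835, 0.1388, 0.1875]
tool_rot: [[-0.868, 0.497, -0.001], [0.497, 0.868, -0.0], [0.001, -0.001, -1.0]]
ft_force: [0.9, 0.4, -0.4]
grip_width: 0.044
gripper_force: 0.0
```

Call:
{"method": "arm_command", "body": {
  "turn": [
    [0, 0, -1],
    [0, 0, -1],
    [0, 0, -1],
    [0, 0, -1],
    [0, 0, -1],
    [0, 0, -1],
    [0, 0, -0.3],
    [0, 0, 0]
  ],
  "xyz": [
    [0, 0, 0],
    [0, 0, 0],
    [0, 0, 0],
    [0, 0, 0],
    [0, 0, 0],
    [0, 0, 0],
    [0, 0, 0],
    [0, 0, 0]
  ],
  "claw": [44, 44, 44, 44, 44, 44, 44, 44]
}}

```text
time_s: 17.15
position: [0.5839, 0.1388, 0.1877]
tool_rot: [[-1.0, -0.025, -0.001], [-0.025, 1.0, 0.0], [0.001, 0.0, -1.0]]
ft_force: [-0.7, -1.1, -0.1]
grip_width: 0.044
gripper_force: 0.0
```

Run:
```python
from h import *
s=env.observe();print(s["time_s"],s["position"],np.array(s["q"]).round(1))
i,d=imaging.get_image("side");np.savez("side4.npz",i=i,d=d)
P=cloud("side",d);m=cv2.inRange(cv2.cvtColor(i,cv2.COLOR_BGR2HSV),(0,150,50),(8,255,255));k=np.zeros_like(m);k[180:245,235:295]=m[180:245,235:295];q=P[k>0]
print(len(q),np.median(q,0),np.percentile(q[:,2],[2,95]))
x,y,z=P[...,0],P[...,1],P[...,2];k=(z>.118)&(z<.127)&(np.hypot(x-.5844,y-.139)<.03);print("knob",k.sum(),P[k].mean(0),cv2.minAreaRect(P[k][:,:2].astype(np.float32)))
cv2.imwrite("pics/h4.png",np.clip(cv2.resize(i[150:270,220:380],(800,600),interpolation=cv2.INTER_CUBIC)*1.5,0,255).astype(np.uint8))
```

```text
17.15 [0.58389994 0.13878899 0.18770124] [  2.1  28.7  70.2   0.   81.1 -89.3]
212 [0.50479818 0.12969079 0.10869094] [0.07663964 0.12130265]
knob 172 [0.58475838 0.14002552 0.1233131 ] ((0.5851798057556152, 0.14155235886573792), (0.04954018443822861, 0.017804088070988655), 2.0038816928863525)
```

View pics/h4.png

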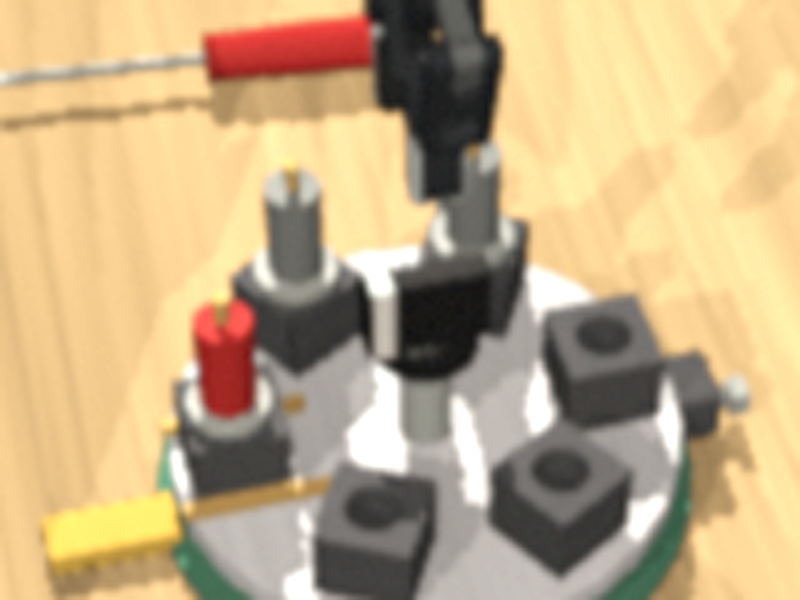

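The red holder sits home, with its collar flush like the grey ones (crop (230,400)). The gripper is above the knob bar and aligned with it. I'll descend and grip the bar.

Call:
{"method": "arm_command", "body": {
  "turn": [
    [0, 0, 0],
    [0, 0, 0],
    [0, 0, 0],
    [0, 0, 0],
    [0, 0, 0],
    [0, 0, 0],
    [0, 0, 0],
    [0, 0, 0],
    [0, 0, 0]
  ],
  "xyz": [
    [-0.01, 0.01, 0.3],
    [0, 0, 0.4],
    [0, 0, 0.4],
    [0, 0, 0.3],
    [0, 0, 0.2],
    [0, 0, 0.15],
    [0, 0, 0.1],
    [0, 0, 0.04],
    [0, 0, 0]
  ],
  "claw": [44, 44, 44, 44, 44, 44, 44, 44, 44]
}}

```text
time_s: 18.1
position: [0.5851, 0.1393, 0.0935]
tool_rot: [[-1.0, -0.025, 0.0], [-0.025, 1.0, 0.0], [-0.0, 0.0, -1.0]]
ft_force: [0.0, 0.2, -0.7]
grip_width: 0.0443
gripper_force: 0.0
```

Call:
{"method": "arm_command", "body": {
  "turn": [
    [0, 0, 0],
    [0, 0, 0],
    [0, 0, 0],
    [0, 0, 0],
    [0, 0, 0],
    [0, 0, 0],
    [0, 0, 0],
    [0, 0, 0],
    [0, 0, 0]
  ],
  "xyz": [
    [0, 0, 0],
    [0, 0, 0],
    [0, 0, 0],
    [0, 0, 0],
    [0, 0, 0],
    [0, 0, 0],
    [0, 0, 0],
    [0, 0, 0],
    [0, 0, 0]
  ],
  "claw": [36, 30, 24, 20, 17, 15, 12, 10, 10],
  "squeeze": 30
}}

```text
time_s: 19.0
position: [0.585, 0.142, 0.0937]
tool_rot: [[-1.0, -0.027, 0.001], [-0.027, 1.0, 0.004], [-0.001, 0.004, -1.0]]
ft_force: [0.3, 14.8, 1.4]
grip_width: 0.0132
gripper_force: 30.1
```

The bar is about 3 mm further in +y, since the arm was pulled to 0.142 with a 15 N side force. Recentring, then turning clockwise.

Call:
{"method": "arm_command", "body": {
  "turn": [
    [0, 0, 0],
    [0, 0, 0],
    [0, 0, 0]
  ],
  "xyz": [
    [0, 0.06, 0],
    [0, 0, 0],
    [0, 0, 0]
  ],
  "claw": [10, 10, 10]
}}

```text
time_s: 19.3
position: [0.585, 0.1421, 0.0937]
tool_rot: [[-1.0, -0.026, 0.0], [-0.026, 1.0, -0.0], [-0.0, -0.0, -1.0]]
ft_force: [-1.5, -0.7, 5.1]
grip_width: 0.0137
gripper_force: 31.0
```

Call:
{"method": "arm_command", "body": {
  "turn": [
    [0, 0, 0.5],
    [0, 0, 0.5],
    [0, 0, 0.5],
    [0, 0, 0.5],
    [0, 0, 0.5],
    [0, 0, 0.5],
    [0, 0, 0]
  ],
  "xyz": [
    [0, 0, 0],
    [0, 0, 0],
    [0, 0, 0],
    [0, 0, 0],
    [0, 0, 0],
    [0, 0, 0],
    [0, 0, 0]
  ],
  "claw": [10, 10, 10, 10, 10, 10, 10]
}}

```text
time_s: 20.0
position: [0.585, 0.1424, 0.0937]
tool_rot: [[-0.972, 0.234, 0.001], [0.234, 0.972, 0.0], [-0.001, 0.001, -1.0]]
ft_force: [-2.4, 1.5, 6.2]
grip_width: 0.0133
gripper_force: 31.7
```

Call:
{"method": "arm_command", "body": {
  "turn": [
    [0, 0, 0.6],
    [0, 0, 0.6],
    [0, 0, 0.6],
    [0, 0, 0.6],
    [0, 0, 0.6],
    [0, 0, 0.6],
    [0, 0, 0.6],
    [0, 0, 0.6],
    [0, 0, 0]
  ],
  "xyz": [
    [0, 0, 0],
    [0, 0, 0],
    [0, 0, 0],
    [0, 0, 0],
    [0, 0, 0],
    [0, 0, 0],
    [0, 0, 0],
    [0, 0, 0],
    [0, 0, 0]
  ],
  "claw": [10, 10, 10, 10, 10, 10, 10, 10, 10]
}}

```text
time_s: 20.9
position: [0.5852, 0.1429, 0.0937]
tool_rot: [[-0.793, 0.609, 0.001], [0.609, 0.793, 0.002], [-0.0, 0.002, -1.0]]
ft_force: [0.1, 5.2, 5.5]
grip_width: 0.0131
gripper_force: 31.1
```

Call:
{"method": "arm_command", "body": {
  "turn": [
    [0, 0, 0.6],
    [0, 0, 0.6],
    [0, 0, 0.6],
    [0, 0, 0.6],
    [0, 0, 0.6],
    [0, 0, 0.6],
    [0, 0, 0.6],
    [0, 0, 0],
    [0, 0, 0]
  ],
  "xyz": [
    [0, 0, 0],
    [0, 0, 0],
    [0, 0, 0],
    [0, 0, 0],
    [0, 0, 0],
    [0, 0, 0],
    [0, 0, 0],
    [0, 0, 0],
    [0, 0, 0]
  ],
  "claw": [10, 10, 10, 10, 10, 10, 10, 10, 10]
}}

```text
time_s: 21.8
position: [0.5856, 0.1431, 0.0937]
tool_rot: [[-0.524, 0.852, 0.002], [0.852, 0.524, 0.002], [0.0, 0.003, -1.0]]
ft_force: [2.9, 6.3, 3.4]
grip_width: 0.0137
gripper_force: 30.9
```

Call:
{"method": "arm_command", "body": {
  "turn": [
    [0, 0, 0],
    [0, 0, 0],
    [0, 0, 0],
    [0, 0, 0],
    [0, 0, 0],
    [0, 0, 0],
    [0, 0, 0]
  ],
  "xyz": [
    [0, 0, 0],
    [0, 0, 0],
    [0, 0, 0],
    [0, 0, 0],
    [0, 0, 0],
    [0, 0, 0],
    [0, 0, 0]
  ],
  "claw": [20, 30, 40, 44, 44, 44, 44]
}}

```text
time_s: 22.5
position: [0.5849, 0.1422, 0.0933]
tool_rot: [[-0.522, 0.853, -0.0], [0.853, 0.522, 0.0], [0.0, -0.0, -1.0]]
ft_force: [-0.5, -0.2, -0.1]
grip_width: 0.0439
gripper_force: 0.0
```

Call:
{"method": "arm_command", "body": {
  "turn": [
    [0, 0, 0],
    [0, 0, 0],
    [0, 0, 0],
    [0, 0, 0],
    [0, 0, 0],
    [0, 0, 0],
    [0, 0, 0],
    [0, 0, 0]
  ],
  "xyz": [
    [0, 0, -0.2],
    [0, 0, -0.4],
    [0, 0, -0.6],
    [0, 0, -0.6],
    [0, 0, -0.6],
    [0, 0, -0.4],
    [0, 0, 0],
    [0, 0, 0]
  ],
  "claw": [44, 44, 44, 44, 44, 44, 44, 44]
}}

```text
time_s: 23.3
position: [0.5847, 0.1423, 0.2333]
tool_rot: [[-0.522, 0.853, 0.0], [0.853, 0.522, 0.0], [-0.0, 0.0, -1.0]]
ft_force: [0.6, 0.1, -0.4]
grip_width: 0.0438
gripper_force: 0.0
```

Run:
```python
from h import *
s=env.observe();print(s["time_s"],s["position"],s["ft_force"],s["qvel"])
i,d=imaging.get_image("side")
P=cloud("side",d);x,y,z=P[...,0],P[...,1],P[...,2];k=(z>.118)&(z<.127)&(np.hypot(x-.5844,y-.140)<.03);print("knob",k.sum(),cv2.minAreaRect(P[k][:,:2].astype(np.float32)))
cv2.imwrite("pics/h5.png",np.clip(cv2.resize(i[150:300,220:420],(800,600),interpolation=cv2.INTER_CUBIC)*1.5,0,255).astype(np.uint8))
```

```text
23.3 [0.58465122 0.14226349 0.23332919] [ 0.63784959  0.11447075 -0.39478756] [-0.01683376  1.34052846  1.6053341  -0.12450038 -0.32164544 -0.05966402]
knob 164 ((0.5850575566291809, 0.14120569825172424), (0.016677217558026314, 0.04990085959434509), 31.876998901367188)
```

View pics/h5.png

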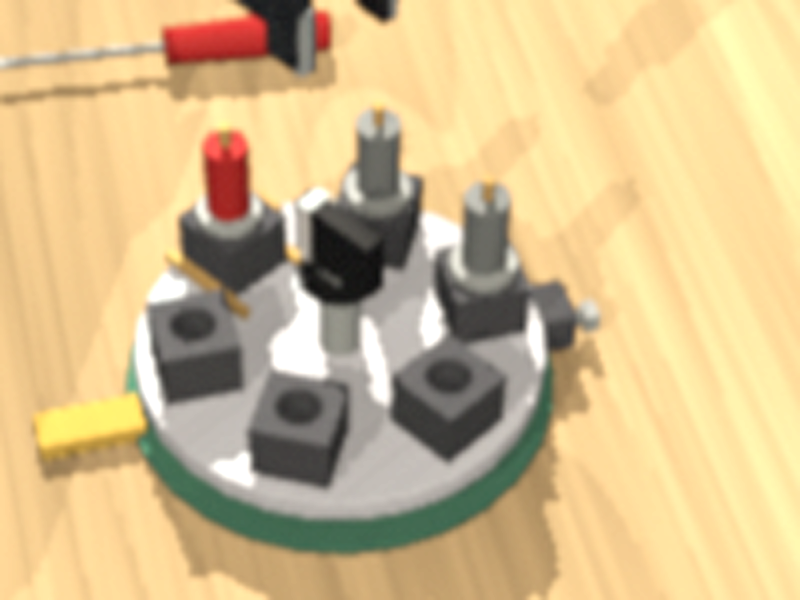

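The red holder is still home, now one position clockwise at crop (225,210). An empty socket (195,345) is at the yellow mark, the knob reads about 60° turned, and the gripper is clear. Handing in.

```bash
python3 -c "
from rig import env
print(env.close_job())"
```

```text
the job is handed in; nothing more can be done
None
```

I handed the job in at about 23 s: the red holder is fully home, the carousel is one click clockwise with an empty socket at the mark, and the gripper is clear of everything; the hand-in returned no verdict.

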